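# Balance-check a flywheel on the domed stand

### The arm

A 6-joint arm with a two-finger parallel gripper is mounted at the origin on the work surface. World frame = base frame: x ahead of the robot, y to its left, z up, the work surface at z = 0. Lengths are in mm, angles in rad, forces in N, time in s.
With the tool pointing down it reaches from about 350 to 875 mm from the base axis. Payload 4.2 kg.
Tool frame: the origin (TCP) lies at the very end of the fingers, on their centre line; the grasp point (between the pads) lies 19 mm behind it; z points along the fingers, y is the direction in which the jaws open and shut (so a half turn about z gives the same grasp; the last joint's range is limited). The gripper opens to 85 mm and grips with 20 to 120 N. Pads are 22 mm wide; open, the fingers measure 114 mm over their backs; the gripper's body (76 mm by 85 mm) begins 54 mm behind the grasp point. The pads swing forward as they close: fully open they stand 13 mm farther back than shut.
Start: joints at [0.259, 0.385, 0.008, 0, -1.194, -0.259], TCP at [624.979, 0.025, 231.312] pointing down, gripper open.
Joint ranges: [-3.14, 3.14], [-1.21, 2.06], [-1.07, 1.41], [-3.16, 2.05], [-2.99, -0.16], [-3.1, 3.1]. Speed limits (rad/s): [2.79, 2.79, 3.14, 3.14, 3.14, 3.14].

### API

Orientations are given as a unit quaternion [x, y, z, w].
In Python, from bench import arm, optics, job gives the robot as it stands.
- The arm moves only by the tool send_rows, never from a script. Its argument "steps" is a list that holds one entry, the list of rows, each a list of 5 numbers: the shift along the tool's x, y, z in cm, then the turn about the tool's z in rad, then the opening, from 0 (shut) to 1 (fully open). A call has 1 to 10 rows; each row shifts and turns the pose as measured when the row begins, along the tool's axes as they then stand; what a row does not reach is not made up. A row lasts 1/12 s, in which the tool goes at most 41.7 mm and 7.16 degrees, less where a joint would pass 70% of its speed; a pose out of reach is approached as far as the arm can. A call with a gripper value outside its range is refused whole. The fingers move at their own pace and stop on an object; the grip force is fixed at half the most. Time passes only in rows, so rows that do not move let the fingers close. It gives the time, the measured TCP pose, the force and the opening at its end, in the units of the state.
- arm.read_state(): the state, without advancing time (a new reading comes with each control period).
- optics.get_image(name): name is "scene" or "side" or "wrist"; returns (picture, depth): 480x640x3 uint8, blue, green, red; 480x640 float32, mm along the optical axis (not along the pixel's ray), 0 where there is no reading.
- optics.get_calibration(name): a dict with "K" (3x3 intrinsics, pixels), "rvec" (rotation vector, rad) and "tvec" (3), from world to camera coordinates, as OpenCV has them; the wrist camera has in their place "hand_eye" (4x4, takes a point from camera to tool coordinates, whose origin is the TCP and whose axes are the flange's). Camera axes: x right, y down, z forward; pixel columns grow to the right and rows downward; lengths in mm; the calibration is good to about 2 mm. A picture is of the moment at which its call begins: read the wrist's pose just before it. get_calibration takes no time and is no camera call.
- job.job_done(): hands the job in, once; it reports no verdict.
The state is a dict: "clock": time; "joints": joint angles; "joint_vel": joint speeds; "joint_efforts": joint torques, N m; "position": TCP position; "ee_rot": TCP orientation; "contact_force": force on the tool from outside, world axes, zero at the start; "wrist_torque": the same for the moment, N m; "gripper_width": finger opening in mm.
Only numpy, scipy, OpenCV 4.12 (cv2) and the standard library are available. Lean on these libraries where they do the work, as an engineer would, in place of code of your own. Each camera call takes 0.05 s, during which the arm holds its last target. There are 200 camera calls.

### The job

Check the plywood flywheel with the orange hub for balance: pick it up by its hub and set it down without dropping it, hub up and centred, on top of the yellow domed stand so that it stays balanced there by itself, nearly level and still. Leave the grey wheel with the blue hub where it is; the green-topped flat stand is not for this check.

Things in the scene. Friction and masses are not known exactly. Their poses are not given: they have to be found in the camera images.
- flywheel_grip (a point): The flywheel to check, loose on the bench: plywood disc 100 mm across, 10 mm thick, with six steel bolt heads 3 mm high on top and an upright round orange hub, 24 mm across, 40 mm tall, in the middle (50 mm in all, about 90 g). This point is on the hub's axis, 33 mm above the disc's underside, 23 mm above its top face, 17 mm below the hub's top; z points up. Grip the hub from above.
- dome_top (a point): Highest point of the domed stand, 60 mm above the bench: smooth yellow cap of a ball of 70 mm radius, on a round aluminium foot, diameter 150 mm, 12 mm high; fixed to the bench. On it a balanced flywheel's underside is at this height, its grip point 33 mm higher. Set down 10 mm off centre it leans about 10 degrees; much further off it falls.
- spare_wheel_grip (a point): The other wheel, to be left alone: same shape and size as the flywheel, but a grey disc with brass bolt heads and a blue hub; loose. This point is on its hub's axis, 33 mm above its underside.
- flat_top (a point): Centre of the top of the other stand, not to be used: flat green plate, diameter 104 mm, 60 mm above the bench, on a black post and the same round aluminium foot, diameter 150 mm, 12 mm high; fixed to the bench.

How it is judged (in metres and radians):
At the end, for the whole second after the job is handed in: The plywood flywheel rests on the domed stand, hub up, leaning less than 15 degrees, its grip point within 25 mm sideways of the top of the dome and 83 to 103 mm above the bench, at rest (slower than 0.03 m/s and 0.5 rad/s) (horizontal distance between flywheel_grip and dome_top below 0.025 m and angle between flywheel_grip's own z axis and vertical below 0.26 rad and height (world z) of flywheel_grip between 0.083 and 0.103 m and linear speed of flywheel below 0.03 m/s and angular speed of flywheel below 0.5 rad/s); the robot touches nothing.
It fails at once if the grey wheel with the blue hub is moved by more than 20 mm (distance of spare_wheel_grip from where it was at the start of the episode above 0.02 m).
It fails at once if the flywheel is dropped: let go while more than 22 mm above its place on the dome (height (world z) of flywheel_grip above 0.115 m and contact force between flywheel and the fingers below 0.05 N).
It also fails if it takes over 42 s, if anything falls off the work surface, if the arm or the gripper's body presses on something with over 40 N, if the wrist force passes 120 N, or if a joint passes its speed limit or range.

## Working session

There is one attempt and no reset: what is moved stays moved. The work goes in short steps, Python scripts to look and compute and a tool call to move; the robot and the scene stay as the last step left them, time stands still between calls to the robot, and variables do not carry over. Pictures are saved under pics/ and viewed, about 8 in all and at most 12, crops included, and the job is handed in when it is done.

Besides the shell and the picture viewer there is one more tool, called after ">>>" as a command line: name --argument value ..., lists and objects as JSON in quotes. send_rows: Moves the arm, as the interface text tells. Its arguments: {"type":"object","properties":{"steps":{"type":"array","items":{"type":"array","items":{"type":"array","items":{"type":"number"}}}}},"required":["steps"]}

```bash
mkdir -p pics; ls
python3 - <<'E'
from bench import arm, optics
import cv2, numpy as np
s=arm.read_state(); print({k:np.round(v,3).tolist() for k,v in s.items()})
ims=[]
for n in ("scene","side","wrist"):
    im,d=optics.get_image(n); cv2.imwrite(f"pics/{n}0.png",im); np.save(f"pics/{n}0.npy",d); ims.append(im)
    print(n,optics.get_calibration(n))
h=[cv2.resize(i,(400,300)) for i in ims]+[np.zeros((300,400,3),np.uint8)]
cv2.imwrite("pics/all0.png",np.vstack([np.hstack(h[:2]),np.hstack(h[2:])]))
E
```

```text
pics
{'clock': 0.0, 'joints': [0.259, 0.386, 0.007, -0.0, -1.194, -0.259], 'joint_vel': [-0.0, 0.0, -0.001, -0.0, -0.001, 0.001], 'joint_efforts': [-0.001, -39.229, 18.84, 4.186, -0.005, 0.0], 'position': [624.403, 0.018, 230.203], 'ee_rot': [-0.707, 0.707, 0.001, -0.001], 'contact_force': [-0.19, -0.339, -0.049], 'wrist_torque': [-0.02, 0.026, -0.07], 'gripper_width': 85.33}
scene {'K': array([[461.36345157,   0.        , 316.17524077],
       [  0.        , 461.36345157, 240.01810952],
       [  0.        ,   0.        ,   1.        ]]), 'rvec': array([ 2.07519667,  0.79289852, -0.41823431]), 'tvec': array([-409.54773762, -156.88445463, 1194.51381046])}
side {'K': array([[534.93046246,   0.        , 319.46897628],
       [  0.        , 534.93046246, 239.84917026],
       [  0.        ,   0.        ,   1.        ]]), 'rvec': array([ 2.3232782 , -0.47706415,  0.21871175]), 'tvec': array([-512.34193554,  205.7961803 ,  753.72746038])}
wrist {'K': array([[418.76805335,   0.        , 318.0711664 ],
       [  0.        , 418.76805335, 236.38676079],
       [  0.        ,   0.        ,   1.        ]]), 'hand_eye': array([[ 1.90998761e-03, -9.55325677e-01, -2.95548987e-01,
         7.51113308e+01],
       [ 9.99996973e-01,  2.28312485e-03, -9.17431550e-04,
        -2.08374087e-01],
       [ 1.55122115e-03, -2.95546340e-01,  9.55327145e-01,
        -1.44295578e+02],
       [ 0.00000000e+00,  0.00000000e+00,  0.00000000e+00,
         1.00000000e+00]])}
```

View pics/all0.png

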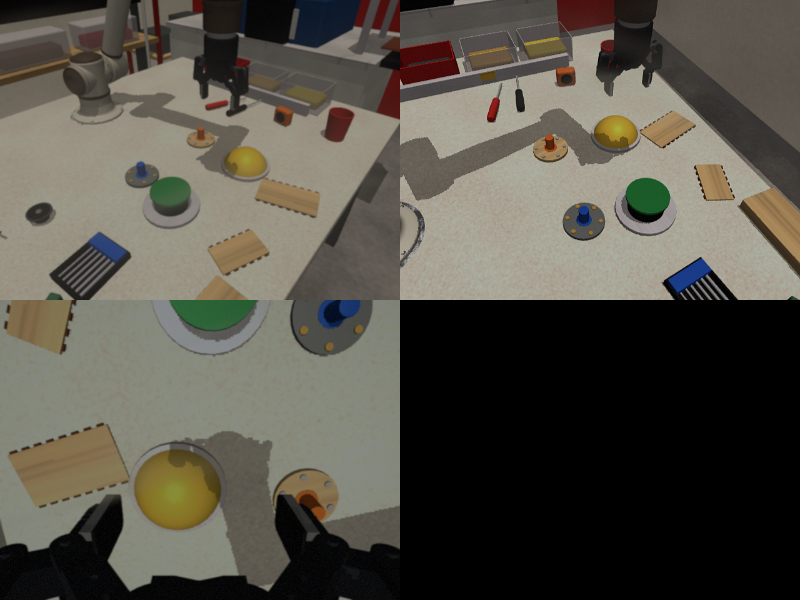

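The view shows the flywheel with the orange hub at (200,137) in the scene quarter and (550,148) in the side quarter. The yellow dome is at (246,162) and (615,132). The blue-hub wheel and the green stand are nearer the camera. Next I measure the hub and dome.

```bash
cat > h.py <<'E'
import cv2, numpy as np
from scipy.spatial.transform import Rotation as R
from scipy.optimize import least_squares
from bench import optics
def pose(n,s=None):
    """camera->world rotation, camera position"""
    c=optics.get_calibration(n)
    if n=="wrist":
        T=np.eye(4);T[:3,:3]=R.from_quat(s["ee_rot"]).as_matrix();T[:3,3]=s["position"]
        T=T@c["hand_eye"]; return c["K"],T[:3,:3],T[:3,3]
    M=cv2.Rodrigues(c["rvec"])[0]; return c["K"],M.T,-M.T@c["tvec"]
def rays(n,uv,s=None):
    K,M,o=pose(n,s); uv=np.atleast_2d(uv).astype(float)
    return o,np.c_[(uv-K[:2,2])/[K[0,0],K[1,1]],np.ones(len(uv))]@M.T
def plane(n,uv,z,s=None):
    o,r=rays(n,uv,s); return o+r*((z-o[2])/r[:,2])[:,None]
def cloud(n,m,d,s=None):
    v,u=np.nonzero(m&(d>0)); o,r=rays(n,np.c_[u,v],s); return o+r*d[v,u][:,None]
def mask(im,lo,hi):
    m=cv2.inRange(cv2.cvtColor(im,cv2.COLOR_BGR2HSV),lo,hi)
    return m
def biggest(m,near=None):
    k,l,st,c=cv2.connectedComponentsWithStats(m)
    if k<2: return m>0
    i=1+np.argmax(st[1:,4]) if near is None else 1+np.argmin(np.hypot(*(c[1:]-near).T)+1e4*(st[1:,4]<40))
    return l==i
def dome(P):
    f=least_squares(lambda p:np.linalg.norm(P-[p[0],p[1],p[2]],axis=1)-70,[*P[:,:2].mean(0),-10],loss="soft_l1")
    return f.x, np.abs(f.fun).mean()
E
python3 - <<'E'
from h import *
from bench import arm
s=arm.read_state()
near={"scene":(320,215),"side":(240,230),"wrist":(490,490)}; neary={"scene":(393,258),"side":(344,210),"wrist":(285,300)}
for n in near:
    im=cv2.imread(f"pics/{n}0.png"); d=np.load(f"pics/{n}0.npy")
    hsv=cv2.cvtColor(im,cv2.COLOR_BGR2HSV)
    y=biggest(mask(im,(19,170,60),(32,255,255)),neary[n]); P=cloud(n,y,d,s)
    print(n,"dome",y.sum(),*dome(P), "maxz",np.percentile(P[:,2],98))
    o=biggest(mask(im,(3,190,60),(15,255,255)),near[n]); Q=cloud(n,o,d,s)
    v,u=np.nonzero(o); print(" hub px",o.sum(),u.min(),u.max(),v.min(),v.max(),"z pct",np.percentile(Q[:,2],[2,50,98]))
    T=Q[Q[:,2]>46]; 
    if len(T): print(" top mean",T.mean(0),T.min(0),T.max(0))
E
```

```text
scene dome 1070 [656.17258406 103.92460874 -10.6415011 ] 0.7995078992454066 maxz 59.68246925273034
 hub px 112 444 466 171 181 z pct [55.92564981 58.85519284 60.99686687]
 top mean [613.38405864 414.20330658  58.90007409] [583.6059454  401.69555199  55.5765796 ] [640.05147676 428.06274098  61.66913111]
side dome 2770 [657.05055291 106.11460263  -9.13366653] 1.0032766624981015 maxz 60.57063418598369
 hub px 380 231 250 216 242 z pct [10.17298494 30.0849738  52.29374754]
 top mean [456.95385856 120.44187232  50.3677727 ] [446.40882137 111.76889544  46.14271692] [468.61772252 131.67262906  54.60881913]
wrist dome 7033 [656.9537386  104.60101702  -8.41392611] 0.41289340348469084 maxz 61.56144117391632
 hub px 925 473 519 305 352 z pct [11.07467741 35.81140267 52.97781205]
 top mean [463.04351459 111.92546202  61.42465873] [448.17807621  -7.21976485  46.11819673] [569.17291333 131.1865161  267.5620238 ]
```

The three views agree on the dome at about (657, 105), with its top at 60. The hub is near (457, 121), with its top at about 50; the scene mask picked another orange thing, so I ignore it. I'll hover over the flywheel.

>>> send_rows --steps '[[[-1.5,2.1,1,0,1],[-1.5,2.1,1,0,1],[-1.5,2.1,1,0,1],[-1.5,2.1,1,0,1],[-1.5,2.1,1,0,1],[-1.5,2.1,1,0,1],[-1.5,2.1,1,0,1],[-1.5,2.1,1,0,1],[0,0,0,0,1],[0,0,0,0,1]]]'

```text
clock: 0.98
position: [448.1, 122.2, 143.5]
ee_rot: [-0.706, 0.709, 0.001, -0.003]
contact_force: [1.8, -0.1, 0.2]
gripper_width: 85.5
```

```bash
cat > look.py <<'E'
import sys
from h import *
from bench import arm
tag=sys.argv[1]
s=arm.read_state(); im,d=optics.get_image("wrist"); cv2.imwrite(f"pics/w{tag}.png",im)
print(s["clock"],np.round(s["position"],1),np.round(s["ee_rot"],4),s["gripper_width"])
o=biggest(mask(im,(3,190,50),(15,255,255))); Q=cloud("wrist",o,d,s)
print("z pct",np.percentile(Q[:,2],[2,50,98]))
T=Q[(Q[:,2]>46)&(Q[:,2]<56)]; (c,r)=cv2.minEnclosingCircle(T[:,:2].astype(np.float32))
print("hub top",len(T),T.mean(0),"circle",c,r)
# plywood disc: enclosing circle of points 5..14 mm high within 60 of hub
A=cloud("wrist",np.ones(d.shape,bool),d,s); a=A[(A[:,2]>6)&(A[:,2]<14)&(np.hypot(*(A[:,:2]-c).T)<60)]
print("disc",len(a),cv2.minEnclosingCircle(a[:,:2].astype(np.float32)))
E
python3 look.py 1
```

```text
0.9833 [448.1 122.2 143.5] [-7.056e-01  7.086e-01  7.000e-04 -2.900e-03] 85.50589182617277
z pct [11.3573572  39.79784148 52.59041882]
hub top 780 [457.51257076 118.66143905  51.22448776] circle (458.1490478515625, 120.85191345214844) 11.524800300598145
disc 13587 ((458.05023193359375, 122.27127838134766), 49.95811462402344)
```

View pics/w1.png

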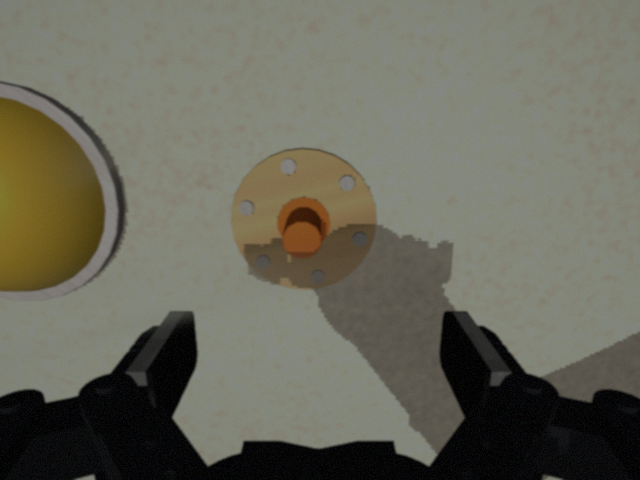

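In this view the disc is round at about (303,218), with the orange hub top at (302,237) between the open jaws. The disc circle comes out at 50.0 mm radius and the hub at 11.5, which matches the given sizes. The grasp centre is about (458, 121.5).

>>> send_rows --steps '[[[0.05,-0.9,0,0,0.8],[0,0,0,0,0.8],[0,0,1.5,0,0.8],[0,0,1.5,0,0.8],[0,0,1.5,0,0.8],[0,0,1.5,0,0.8],[0,0,1,0,0.8],[0,0,0,0,0.8]]]'

```text
clock: 1.7
position: [468.3, 120.3, 73.6]
ee_rot: [-0.702, 0.712, -0.001, 0.003]
contact_force: [-0.6, -0.2, 0.4]
gripper_width: 68.1
```

>>> send_rows --steps '[[[0,0,0,0,0.8],[0,0,0,0,0.8],[0,0,0,0,0.8]]]'

```text
clock: 1.95
position: [470.8, 119.7, 74.3]
ee_rot: [-0.701, 0.713, -0.001, 0.003]
contact_force: [0.1, 0.3, 0.4]
gripper_width: 68.3
```

```bash
python3 look.py 2; python3 -c "
from bench import arm
import numpy as np
s=arm.read_state();print(s['clock'],s['position'],s['ee_rot'],np.round(s['joint_vel'],3))"
```

```text
1.95 [470.8 119.7  74.3] [-0.7011  0.713  -0.0014  0.0032] 68.32309443387776
z pct [50.36087135 51.57731693 52.78641255]
hub top 1387 [457.56333052 123.92353992  51.58263842] circle (457.7073059082031, 122.70296478271484) 11.558408737182617
disc 21641 ((457.86810302734375, 122.45494842529297), 50.1826286315918)
2.0 [470.89578388 119.83461898  74.45787383] [-0.70116823  0.71298593 -0.00146489  0.00346771] [ 0.007 -0.006 -0.006 -0.002  0.003  0.   ]
```

>>> send_rows --steps '[[[-0.25,1.0,0,0,0.8],[0,0,0,0,0.8],[0,0,0,0,0.8],[0,0,0,0,0.8]]]'

```text
clock: 2.33
position: [460.6, 123.3, 76.3]
ee_rot: [-0.701, 0.713, -0.002, 0.005]
contact_force: [0.2, -0.4, 0.3]
gripper_width: 68.0
```

>>> send_rows --steps '[[[0.05,0.25,0,0,0.8],[0,0.05,0.6,0,0.8],[0,0.05,0.6,0,0.8],[0,0.05,0.6,0,0.8],[0,0,0,0,0.8]]]'

```text
clock: 2.75
position: [456.4, 123.4, 57.2]
ee_rot: [-0.701, 0.713, -0.002, 0.006]
contact_force: [-0.8, -0.1, 0.3]
gripper_width: 68.6
```

>>> send_rows --steps '[[[0.1,0,0.8,0,0.8],[0,0,0.8,0,0.8],[0,0,0.8,0,0.8],[0,0,0.8,0,0.8],[0,0,0.4,0,0.8],[0,0,0,0,0.8]]]'

```text
clock: 3.25
position: [456.4, 121.9, 15.8]
ee_rot: [-0.701, 0.713, -0.002, 0.005]
contact_force: [-0.7, -0.1, -0.5]
gripper_width: 68.3
```

>>> send_rows --steps '[[[0,-0.1,-0.2,0,0.8],[0,0,0,0,0],[0,0,0,0,0],[0,0,0,0,0],[0,0,0,0,0],[0,0,0,0,0],[0,0,0,0,0],[0,0,0,0,0]]]'

```text
clock: 3.92
position: [458.1, 122.3, 18.8]
ee_rot: [-0.701, 0.713, -0.002, 0.006]
contact_force: [-0.2, 0.1, -0.9]
gripper_width: 22.3
```

Gripped: the width stopped at 22.3 mm. Now lift.

>>> send_rows --steps '[[[0,0,-0.5,0,0],[0,0,-1,0,0],[0,0,-1.5,0,0],[0,0,-1.5,0,0],[0,0,-1.5,0,0],[0,0,-1.5,0,0],[0,0,-1,0,0],[0,0,0,0,0],[0,0,0,0,0]]]'

```text
clock: 4.67
position: [455.5, 120.9, 108.6]
ee_rot: [-0.701, 0.713, -0.001, 0.004]
contact_force: [-0.8, -0.5, -1.5]
gripper_width: 22.3
```

>>> send_rows --steps '[[[0.1,-1,0,0,0],[0.1,-2,0,0,0],[0.2,-2.5,0,0,0],[0.2,-2.5,0,0,0],[0.2,-2.5,0,0,0],[0.2,-2.5,0,0,0],[0.1,-2.5,0,0,0],[0.1,-1.5,0,0,0],[0,0,0,0,0],[0,0,0,0,0]]]'

```text
clock: 5.5
position: [633.0, 100.7, 96.2]
ee_rot: [-0.701, 0.713, 0.002, -0.004]
contact_force: [-0.0, -0.6, -1.4]
gripper_width: 22.6
```

>>> send_rows --steps '[[[-0.2,-1,-0.4,0,0],[-0.2,-1,-0.2,0,0],[0,-0.3,0,0,0],[0,0,0,0,0],[0,0,0,0,0],[0,0,0,0,0]]]'

```text
clock: 6.0
position: [651.0, 102.8, 96.0]
ee_rot: [-0.701, 0.713, 0.005, -0.01]
contact_force: [0.1, 0.8, -0.9]
gripper_width: 22.8
```

```bash
cat > chk.py <<'E'
import sys
from h import *
from bench import arm
tag=sys.argv[1]
s=arm.read_state(); M=R.from_quat(s["ee_rot"]).as_matrix()
print(s["clock"],"TCP",np.round(s["position"],1),"tool axes",np.round(M,4).tolist(),"w",s["gripper_width"],"F",np.round(s["contact_force"],1))
ims=[]
for n,near in (("scene",(393,225)),("side",(344,170)),("wrist",(318,300))):
    im,d=optics.get_image(n); cv2.imwrite(f"pics/{n}{tag}.png",im); ims.append(im)
    A=cloud(n,np.ones(d.shape,bool),d,s); rr=np.hypot(A[:,0]-657,A[:,1]-105)
    # disc top face: fit plane to points on annulus, and enclosing circle
    a=A[(rr<65)&(rr>16)&(A[:,2]>float(sys.argv[2])-9)&(A[:,2]<float(sys.argv[2])+9)]
    if len(a)<50: print(n,"few",len(a)); continue
    c,r=cv2.minEnclosingCircle(a[:,:2].astype(np.float32))
    f=least_squares(lambda p:p[0]*(a[:,0]-657)+p[1]*(a[:,1]-105)+p[2]-a[:,2],[0,0,70],loss="soft_l1").x
    print(n,len(a),"circle",np.round(c,1),round(r,1),"slope",np.round(f[:2],3),"z",round(f[2],1))
    y=biggest(mask(im,(19,170,60),(32,255,255))); P=cloud(n,y,d,s)
    if len(P)>200: print("  dome",len(P),*dome(P))
cv2.imwrite(f"pics/c{tag}.png",np.hstack([cv2.resize(ims[0][130:370,230:550],(400,300)),cv2.resize(ims[1][90:330,200:520],(400,300))]))
E
python3 chk.py 3 94
```

```text
6.0 TCP [651.  102.8  96. ] tool axes [[-0.0168, -0.9996, -0.0217], [-0.9998, 0.017, -0.007], [0.0073, 0.0216, -0.9997]] w 22.803161688025813 F [ 0.1  0.8 -0.9]
scene 945 circle [650.4 100.2] 50.9 slope [-0.028 -0.006] z 87.3
  dome 395 [-121.1303569  1027.2905265   258.90982496] 4.475806813842716
side 1196 circle [650.6 102.6] 51.4 slope [-0.026 -0.002] z 88.8
  dome 2098 [657.14304141 106.17518295  -9.1525985 ] 1.0768148679305296
wrist 28616 circle [650.5 103.1] 50.2 slope [-0.028 -0.009] z 89.3
  dome 8766 [656.73589372 105.13444708  -8.4353533 ] 0.3423100469303085
```

View pics/c3.png

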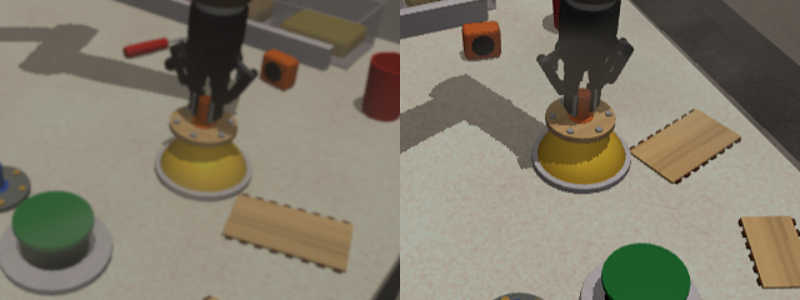

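The crops show the wheel held level just above the yellow dome, at about (203,128) left and (580,120) right. All views give a disc centre of (650.5, 102.8) with its underside at about 79, and the dome at (656.9, 105.2). So I shift +6.4 and +2.4 mm, then lower about 18 mm.

>>> send_rows --steps '[[[-0.25,-0.5,0,0,0],[0,0,0.4,0,0],[0,0,0.4,0,0],[0,0,0.3,0,0],[0,0,0,0,0],[0,0,0,0,0]]]'

```text
clock: 6.65
position: [656.1, 105.7, 84.5]
ee_rot: [-0.701, 0.713, 0.005, -0.01]
contact_force: [0.6, -0.7, -0.2]
gripper_width: 23.0
```

>>> send_rows --steps '[[[0.05,-0.1,0.3,0,0],[0,0,0.1,0,0],[0,0,0,0,0],[0,0,0,0,0]]]'

```text
clock: 6.98
position: [657.0, 105.0, 79.7]
ee_rot: [-0.701, 0.713, 0.005, -0.01]
contact_force: [-0.9, -0.0, -1.1]
gripper_width: 22.4
```

```bash
python3 chk.py 4 72
```

```text
6.9833 TCP [657.  105.   79.7] tool axes [[-0.0165, -0.9996, -0.021], [-0.9998, 0.0166, -0.0067], [0.0071, 0.0209, -0.9998]] w 22.37934582566762 F [-0.9 -0.  -1.1]
scene 1083 circle [657.5 102.1] 51.2 slope [-0.034  0.003] z 71.0
  dome 326 [-122.15576154  900.198603    252.67298117] 4.4536066198794675
side 1230 circle [656.8 105. ] 51.3 slope [-0.019  0.003] z 72.5
  dome 1832 [657.11208038 106.12935518  -9.08860146] 1.068503246549751
wrist 28261 circle [656.4 105.4] 50.4 slope [-0.027 -0.009] z 73.2
  dome 10455 [656.84444924 105.08172771  -8.40355399] 0.32450111521613795
```

>>> send_rows --steps '[[[0,0,0.1,0,0],[0,0,0,0,0],[0,0,0,0,0]]]'

```text
clock: 7.38
position: [657.2, 105.1, 79.3]
ee_rot: [-0.701, 0.713, 0.005, -0.009]
contact_force: [0.5, -0.2, -1.1]
gripper_width: 22.4
```

>>> send_rows --steps '[[[0,0,0.08,0,0],[0,0,0,0,0],[0,0,0,0,0]]]'

```text
clock: 7.63
position: [657.3, 105.1, 78.6]
ee_rot: [-0.701, 0.713, 0.005, -0.009]
contact_force: [-0.2, -0.4, -0.4]
gripper_width: 22.4
```

>>> send_rows --steps '[[[0,0.03,0.1,0,0],[0,0,0,0,0],[0,0,0,0,0]]]'

```text
clock: 7.88
position: [657.4, 105.2, 78.5]
ee_rot: [-0.701, 0.713, 0.004, -0.009]
contact_force: [0.5, 0.3, -1.0]
gripper_width: 22.3
```

>>> send_rows --steps '[[[0,0.0,0.08,0,0],[0,0,0,0,0],[0,0,0,0,0]]]'

```text
clock: 8.13
position: [657.5, 105.3, 78.3]
ee_rot: [-0.702, 0.713, 0.004, -0.008]
contact_force: [-0.0, -0.5, -0.4]
gripper_width: 22.6
```

>>> send_rows --steps '[[[0,0.05,0.15,0,0],[0,0,0.05,0,0],[0,0,0,0,0]]]'

```text
clock: 8.38
position: [657.5, 105.3, 78.3]
ee_rot: [-0.702, 0.712, 0.003, -0.008]
contact_force: [-0.1, 0.6, -0.2]
gripper_width: 22.5
```

>>> send_rows --steps '[[[0,0.0,0.05,0,0],[0,0,0,0,0]]]'

```text
clock: 8.55
position: [657.6, 105.3, 78.3]
ee_rot: [-0.702, 0.712, 0.003, -0.008]
contact_force: [-0.7, 0.0, 1.6]
gripper_width: 22.6
```

```bash
python3 chk.py 5 71
```

```text
8.55 TCP [657.6 105.3  78.3] tool axes [[-0.0147, -0.9998, -0.0156], [-0.9999, 0.0148, -0.0065], [0.0067, 0.0155, -0.9999]] w 22.565170152048093 F [-0.7  0.   1.6]
scene 1084 circle [658.1 103.2] 51.0 slope [-0.03   0.003] z 69.5
  dome 308 [-122.98272407 1027.90298713  253.16472117] 4.491682444929928
side 1219 circle [656.7 106.4] 51.9 slope [-0.014  0.006] z 70.9
  dome 1804 [657.08110684 106.16300883  -9.20274231] 1.0890804929641644
wrist 28188 circle [657.3 105.8] 50.4 slope [-0.021 -0.008] z 71.7
  dome 10718 [656.92254393 105.14834064  -8.22392271] 0.3234603944936431
```

The wheel is touching: height stays at 78.3 despite lowering, force +1.6 N, disc top at about 70. It is centred to under 1 mm. Release now.

>>> send_rows --steps '[[[0,0,0,0,0.7],[0,0,0,0,0.7],[0,0,0,0,0.7],[0,0,0,0,0.7],[0,0,0,0,0.7],[0,0,0,0,0.7]]]'

```text
clock: 9.2
position: [657.6, 105.3, 76.3]
ee_rot: [-0.702, 0.712, 0.003, -0.008]
contact_force: [-1.0, -0.9, -0.3]
gripper_width: 59.5
```

```bash
python3 chk.py 6 71
```

```text
9.2 TCP [657.6 105.3  76.3] tool axes [[-0.0151, -0.9997, -0.0165], [-0.9999, 0.0153, -0.0065], [0.0067, 0.0164, -0.9998]] w 59.52880589542343 F [-1.  -0.9 -0.3]
scene 1061 circle [656.6 103.4] 51.0 slope [-0.01 -0.  ] z 69.4
  dome 293 [-122.96472936  899.37630137  251.09114113] 4.162928650172294
side 1221 circle [656.1 105.8] 51.3 slope [0.007 0.005] z 71.0
  dome 1798 [657.0106267  106.11045781  -9.22918685] 1.1123164985941916
wrist 32744 circle [657.5 105.7] 50.4 slope [ 0.002 -0.011] z 71.6
  dome 10932 [656.91841115 105.12068513  -8.33528569] 0.31983907521565497
```

View pics/c6.png

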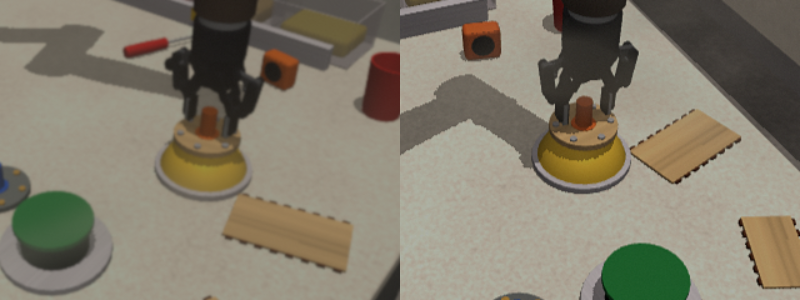

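The crops show the wheel level on the dome with its hub free between the open fingers, hub at (207,122) left and (584,112) right. Now I retreat straight up.

>>> send_rows --steps '[[[0,0,-0.6,0,0.7],[0,0,-0.8,0,0.7],[0,0,-0.8,0,0.7],[0,0,-0.8,0,0.7],[0,0,-0.8,0,0.7]]]'

```text
clock: 9.77
position: [657.6, 105.3, 116.5]
ee_rot: [-0.702, 0.712, 0.004, -0.009]
contact_force: [0.3, -0.2, 0.7]
gripper_width: 59.6
```

>>> send_rows --steps '[[[0,0,-1.2,0,0.7],[0,0,-1.5,0,0.7],[0,0,-2,0,0.7],[0,0,-2,0,0.7],[0,0,-2,0,0.7],[0,0,-1,0,0.7],[0,0,0,0,0.7],[0,0,0,0,0.7],[0,0,0,0,0.7]]]'

```text
clock: 10.52
position: [660.2, 106.2, 227.4]
ee_rot: [-0.702, 0.713, 0.002, -0.004]
contact_force: [0.8, -0.9, 0.2]
gripper_width: 59.6
```

```bash
python3 chk.py 7 71; python3 chk.py 8 71
```

```text
10.5167 TCP [660.2 106.2 227.4] tool axes [[-0.0153, -0.9998, -0.0091], [-0.9999, 0.0154, -0.0035], [0.0037, 0.009, -1.0]] w 59.59813837478386 F [ 0.8 -0.9  0.2]
scene 1201 circle [657.3 103.3] 51.3 slope [-0.008 -0.   ] z 69.4
  dome 417 [-118.65377616 1026.9850767   259.8231841 ] 4.276899176372777
side 1396 circle [657.1 105.5] 51.8 slope [0.004 0.001] z 70.9
  dome 1803 [657.13555865 106.14905186  -9.16695952] 1.0446968316711234
wrist 12097 circle [657.8 105.6] 50.1 slope [ 0.002 -0.011] z 72.7
  dome 3906 [657.75575148 105.06195467  -7.50848626] 0.3426485003091363
10.6667 TCP [659.8 106.  226.2] tool axes [[-0.0153, -0.9998, -0.0113], [-0.9999, 0.0154, -0.0044], [0.0046, 0.0112, -0.9999]] w 59.40929097866187 F [ 0.5  0.7 -0.3]
scene 1201 circle [656.5 102.9] 51.5 slope [-0.009  0.001] z 69.5
  dome 420 [-118.288115   1026.68634897  261.01585402] 4.469678795072091
side 1396 circle [656.8 106.1] 51.8 slope [0.007 0.003] z 70.9
  dome 1803 [657.13329805 106.09896712  -9.19651766] 1.085749149371519
wrist 12131 circle [656.8 105.3] 50.0 slope [-0.    -0.012] z 71.6
  dome 3900 [656.71472964 104.79409573  -8.65472894] 0.3481540496831541
```

View pics/c8.png

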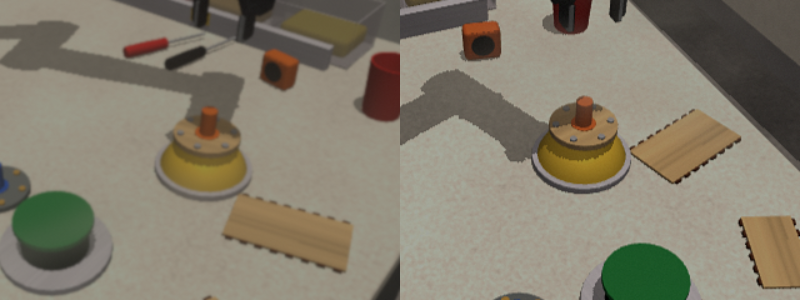

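The wheel sits alone and level on the dome, at (207,133) left and (584,122) right. The gripper is well above it, and repeated measurements agree.

```bash
python3 -c "
from bench import job; print(job.job_done())"
```

```text
the job is handed in; nothing more can be done
None
```

The plywood flywheel with the orange hub is balanced by itself on the yellow domed stand, and I have handed the job in. I gripped it by the hub, lowered it until it touched the dome, let go there and backed the gripper straight up. The whole run took about 11 s of the 42 s allowed.

- **Position:** the side and wrist cameras put the disc centre within about 1 mm of the dome's top. The disc's top face is at about 70–71 mm, which matches an underside at 60 mm.
- **Lean and movement:** it leans less than 1°. Measurements repeated 0.15 s apart agreed within about 1 mm, so it looks still. The gripper's fingertips are about 115 mm above the top of the hub.
- **Disagreements:** the scene camera read the disc centre about 2 mm lower in y, in line with calibration error. Its dome fits in the later checks were useless because the mask caught another yellow object, so I ignored them.
- **Not measured:** I did not measure the grey wheel again at the end. The arm stayed clear of it throughout.

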